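# Sweep the loose nuts into the parts tray

## Task

With the fingertips, sweep the two loose steel nuts along the bench and in through the open side of the blue three-sided parts tray, until each nut lies fully inside it. Push them gently, without flicking them, and do not pick any of them up. Leave the ball bearing, the small gear and the roll of black tape where they are.

Things in the scene. Friction and masses are not known exactly. Their poses are not given: they have to be found in the camera images.
- tray: blue metal tray fixed to the bench, open on its -y side. Inside 130 mm wide (x from -65 to 65 mm), 110 mm deep (back wall at y = 55 mm); walls 4 mm thick, 28 mm high; 3 mm high screw tabs reach 13 mm out behind the back wall. Grey floor flush with the bench: no step. Origin: centre of the floor, at bench level; y points from the open side to the back, z up; y points to the robot's left within 0.35 rad.
- tray_mouth (a point): middle of the tray's open side, at floor level (tray y = -55 mm); same axes as the tray.
- nut_0_center (a point): loose hexagonal steel nut lying flat on the bench, 24 mm across flats, 27 mm across corners, 13 mm high, about 40 g; it slides on the bench. This point is its centre, 6.5 mm above its underside. The two nuts are alike, and start on the robot's right of the tray, before its open side.
- nut_1_center (a point): loose hexagonal steel nut lying flat on the bench, 24 mm across flats, 27 mm across corners, 13 mm high, about 40 g; it slides on the bench. This point is its centre, 6.5 mm above its underside. The two nuts are alike, and start on the robot's right of the tray, before its open side.
- bearing: ball bearing lying flat, steel with a black seal, 47 mm across, 14 mm high, loose; it lies among the nuts and must stay there. Origin: centre of its underside.
- pinion: small dark steel gear standing on its flat face, 42 mm across, 26 mm high, loose; on the far side of the work, to be left alone. Origin: centre of its underside.
- tape: roll of black tape lying flat, 62 mm across, 18 mm high, loose; to the left of the tray, to be left alone. Origin: centre of its underside.

How it is judged:
By the outcome, as a careful person would: the job done as asked, in the order asked, and still so for the second after the job is handed in, with the robot touching nothing.
It also fails if it takes over 61 s, if anything falls off the work surface, if the arm or the gripper's body presses on something with over 40 N, if the wrist force passes 120 N, or if a joint passes its speed limit or range.

## Robot

A 7-joint arm with a two-finger parallel gripper is mounted at the origin on a cart in front of the work surface, level with it; the furniture and walls round the work are solid. World frame = base frame: x ahead of the robot, y to its left, z up, the work surface at z = 0. Lengths are in mm, angles in rad, forces in N, time in s.
With the tool pointing down it reaches from about 350 to 775 mm from the base axis. Payload 3.1 kg.
Tool frame: the origin (TCP) lies at the very end of the fingers, on their centre line; the grasp point (between the pads) lies robot.pinch_z behind it (robot.pinch_z is the distance from the TCP to the grasp point, in mm); z points along the fingers, y is the line along which they close (so a half turn about z gives the same grasp; the last joint's range is limited). The gripper opens to 85 mm and grips with 20 to 120 N. Pads are 22 mm wide; open, the fingers measure 114 mm over their backs; the gripper's body (76 mm by 85 mm) begins 54 mm behind the grasp point. The pads swing forward as they close: fully open they stand 13 mm farther back than shut.
Start: joints at [1.232, 0.311, 0.014, 1.512, -0.004, 1.319, -0.027], TCP at [160.887, -525.959, 231.304] pointing down, gripper open.
Joint ranges: [-2.7, 2.7], [-0.3, 1.91], [-1.27, 1.3], [0.12, 2.57], [-1.44, 4.58], [0.2, 2.03], [-3.05, 3.05]. Speed limits (rad/s): [2.79, 2.79, 3.14, 3.14, 3.14, 3.14, 3.14].

## Interface

Orientations are given as [roll, pitch, yaw] about the fixed x, y, z axes, in that order (R = Rz(yaw) Ry(pitch) Rx(roll)).
In Python, from rig import robot, read_camera, get_calibration, boxes_of, masks_of gives the robot as it stands. The module is installed in compiled form; this text tells all that it offers.
- The arm moves only by the tool play_rows, never from a script. Its argument "plan" is a list of rows, each an object with "slide": the shift along the world's x, y, z in m, a list of three; "angular": the turn, a rotation vector about the world's x, y, z in rad, a list of three; "claw": the gripper's target within -1 to 1 (fully open at 1, half-way at 0, shut at -1). In form: [{"slide": [x, y, z], "angular": [wx, wy, wz], "claw": claw}, ...]. A call has 1 to 10 rows; each row is the pose to reach, as a shift and turn from the pose commanded when the call began; what a row does not reach only later rows make up. A row lasts 1/8 s, in which the tool goes at most 62.5 mm and 10.7 degrees, less where a joint would pass 70% of its speed; a pose out of reach is approached as far as the arm can. A call with a gripper value outside its range is refused whole. The fingers move at their own pace and stop on an object; "grip_force" is the grip in N (left out, the last holds). Time passes only in rows, so rows that repeat a pose let the fingers close. It gives the time, the measured TCP pose, the force, the opening and the grip force at its end, in the units of the state.
- robot.sense(): the state, without advancing time (a new reading comes with each control period).
- read_camera(name): name is "scene" or "top" or "wrist"; returns the picture (480x640x3 uint8, red, green, blue); there is no depth.
- get_calibration(name): a dict with "K" (3x3 intrinsics, pixels), "D" ([k1, k2, p1, p2, k3] as OpenCV has them; the pictures are not rectified), "R" (3x3) and "t" (3): a world point X has camera coordinates R X + t; the wrist camera has in their place "hand_eye" (4x4, takes a point from camera to tool coordinates, whose origin is the TCP and whose axes are the flange's). Camera axes: x right, y down, z forward; pixel columns grow to the right and rows downward; lengths in mm; the calibration is good to about 2 mm. A picture is of the moment at which its call begins: read the wrist's pose just before it. get_calibration takes no time and is no camera call.
- robot.close_job(): hands the job in; it is judged then, once.
Trained networks look in the newest picture that a camera, given by its name, has taken for a name from the list of things; names that differ only in an ending like _2 or _b are one class to them, and where a whole thing is asked for, a point or a joint stands for the part that bears it (a point fixed in the world has none). Each returns a list of dicts, best first, with "score" (0 to 1); they miss things now and then, are a little off and sometimes report something else, mostly with a low value. They report only what shows in the picture. A call takes as long as a camera call.
- boxes_of(camera, target): "location" ([column, row] in pixels, amid what is visible of it).
- masks_of(camera, target): "mask" (480x640 bool, what is visible of it) and "location" ([column, row] in pixels, amid what is visible of it).
The state is a dict: "time": time; "joint_pos": joint angles; "qd": joint speeds; "tau": joint torques, N m; "ee_pos": TCP position; "eef_rot": TCP orientation; "contact_force": force on the tool from outside, world axes, zero at the start; "wrist_torque": the same for the moment, N m; "finger_gap": finger opening in mm; "grasp_force": force on a finger pad.
Only numpy, scipy, OpenCV 4.12 (cv2) and the standard library are available. Lean on these libraries where they do the work, as an engineer would, in place of code of your own. Each camera call takes 0.05 s, during which the arm holds its last target. There are 200 camera calls.

## Working session

There is one attempt and no reset: what is moved stays moved. The work goes in short steps, Python scripts to look and compute and a tool call to move; the robot and the scene stay as the last step left them, time stands still between calls to the robot, and variables do not carry over. Pictures are saved under pics/ and viewed, at most 10 in all, crops included, and the job is handed in when it is done.

Besides the shell and the picture viewer there is one more tool, called after ">>>" as a command line: name --argument value ..., lists and objects as JSON in quotes. play_rows: Moves the arm, as the interface text tells. Its arguments: {"type":"object","properties":{"plan":{"type":"array"},"grip_force":{"type":"number"}},"required":["plan"]}

```bash
mkdir -p pics; cat > h.py <<'E'
import numpy as np, cv2
from rig import robot, read_camera, get_calibration, boxes_of, masks_of
def back(cam,px,z):
    c=get_calibration(cam);K=np.array(c["K"],float);D=np.array(c["D"],float);R=np.array(c["R"]);t=np.array(c["t"])
    p=cv2.undistortPoints(np.array(px,float).reshape(-1,1,2),K,D).reshape(-1,2)
    d=np.c_[p,np.ones(len(p))]@R; o=-R.T@t
    return o+d*((z-o[2])/d[:,2])[:,None]
def nuts(cam):
    out=[]
    for m in masks_of(cam,"nut_0_center"):
        out.append((round(m["score"],2),np.round(m["location"]),np.round(back(cam,[m["location"]],8)[0,:2]),int(m["mask"].sum())))
    return out
E
python3 - <<'E'
from h import *
print({k:np.round(v,2) for k,v in robot.sense().items()}, robot.pinch_z)
for cam in("top","scene"):
    im=read_camera(cam);cv2.imwrite(f"pics/{cam}0.png",im[:,:,::-1])
    print(cam,nuts(cam))
    for n,z in(("bearing",10),("pinion",20),("tape",12),("tray",0)):
        for m in masks_of(cam,n)[:2]:
            print(n,round(m["score"],2),np.round(m["location"]),np.round(back(cam,[m["location"]],z)[0,:2]))
            if n=="tray":
                c=cv2.boxPoints(cv2.minAreaRect(np.argwhere(m["mask"])[:,::-1].astype(np.float32)));print(c.round(),back(cam,c,28).round())
E
```

```text
{'time': np.float64(0.0), 'joint_pos': array([ 1.23,  0.31,  0.01,  1.51, -0.  ,  1.32, -0.03]), 'qd': array([ 0., -0.,  0.,  0.,  0.,  0., -0.]), 'tau': array([-0.000e+00, -3.799e+01,  1.500e-01, -2.306e+01,  1.000e-02,
        1.000e-02,  0.000e+00]), 'ee_pos': array([ 160.65, -525.24,  230.21]), 'eef_rot': array([-3.14,  0.  ,  0.3 ]), 'contact_force': array([0.43, 0.53, 0.62]), 'wrist_torque': array([-0.05, -0.05, -0.01]), 'grasp_force': np.float64(0.0), 'finger_gap': np.float64(85.42)} 18.700000000000003
top [(0.44, array([448., 220.]), array([601., -33.]), 106)]
bearing 0.73 [438. 291.] [460.  -4.]
pinion 0.86 [368. 173.] [699. 125.]
tape 0.93 [186. 264.] [522. 486.]
tape 0.43 [465. 256.] [528. -63.]
tray 0.69 [266. 245.] [560. 329.]
[[226. 272.]
 [242. 201.]
 [306. 216.]
 [290. 286.]] [[503. 404.  28.]
 [642. 375.  28.]
 [611. 250.  28.]
 [473. 282.  28.]]
scene [(0.66, array([404., 353.]), array([606., -29.]), 181)]
bearing 0.78 [316. 376.] [452.  -4.]
pinion 0.6 [405. 270.] [699. 118.]
tape 0.88 [249. 191.] [514. 452.]
tray 0.83 [290. 223.] [560. 339.]
[[253. 204.]
 [326. 193.]
 [333. 243.]
 [260. 254.]] [[504. 397.  28.]
 [654. 362.  28.]
 [604. 229.  28.]
 [466. 265.  28.]]
```

View pics/top0.png

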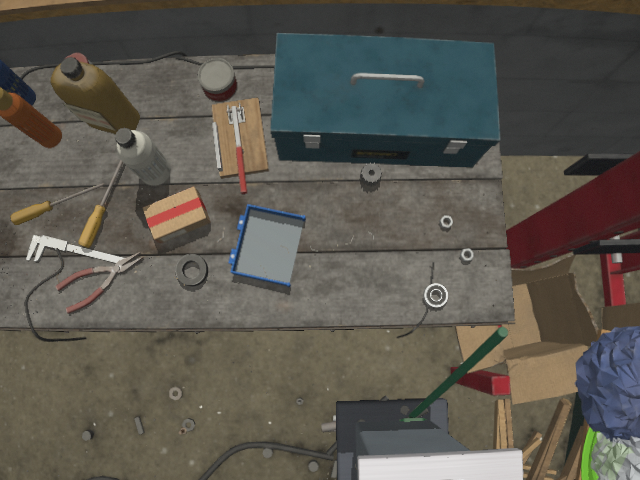

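View pics/scene0.png

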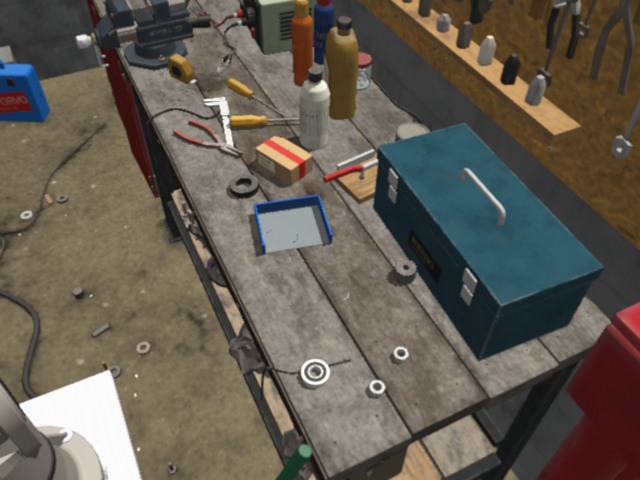

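The top view shows the nuts at about (447,221) and (467,256), the bearing at (436,296), and the tray mouth from (305,216) to (291,285). Before moving I'll zoom in for the tray corners and check the green pole.

```bash
python3 - <<'E'
from h import *
im=cv2.imread("pics/top0.png")
a=cv2.resize(im[190:310,220:320],None,fx=4,fy=4,interpolation=cv2.INTER_CUBIC)
b=cv2.resize(im[200:320,420:520],None,fx=4,fy=4,interpolation=cv2.INTER_CUBIC)
cv2.imwrite("pics/z.png",np.hstack([a,b]))
c=get_calibration("top")
P=lambda X:cv2.projectPoints(np.array(X,float),cv2.Rodrigues(np.array(c["R"]))[0],np.array(c["t"],float),np.array(c["K"],float),np.array(c["D"],float))[0].reshape(-1,2).round()
print(P([[0,0,0],[161,-526,231],[161,-526,500],[400,-150,0],[400,-150,150]]), -np.array(c["R"]).T@np.array(c["t"]))
print("top",back("top",[[447,221],[467,256]],10).round(), "scene",back("scene",[[401,354],[377,388]],10).round())
E
```

```text
[[444. 533.]
 [762. 440.]
 [812. 428.]
 [511. 320.]
 [542. 317.]] [ 380.66581814  228.29878184 1009.28810284]
top [[599. -31.  10.]
 [528. -67.  10.]] scene [[601. -29.  10.]
 [533. -67.  10.]]
```

View pics/z.png

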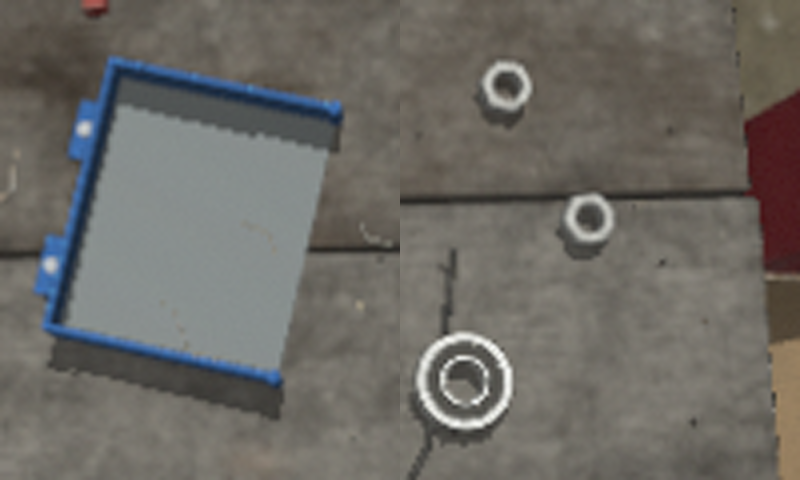

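```bash
python3 - <<'E'
from h import *
def ray(cam,px):
    a=back(cam,[px],0)[0];b=back(cam,[px],100)[0];return a,b-a
def tri(p,q):
    (a,u),(b,v)=ray("top",p),ray("scene",q)
    s=np.linalg.lstsq(np.c_[u,-v],b-a,rcond=None)[0];return (a+s[0]*u).round(),(b+s[1]*v).round()
print("pole end",tri((503,333),(306,449)))
q=back("top",[[305,216.2],[290,284.5],[247.5,205.5],[231.7,272]],28);print(q.round(1))
m=(q[0]+q[1])/2;bk=(q[2]+q[3])/2;print("mouth",m,"back",bk,np.linalg.norm(bk-m),np.linalg.norm(q[0]-q[1]))
print("nuts",back("top",[[446.7,221.3],[467.5,254.5]],13).round(1),"bearing",back("top",[[436.2,295.2]],14).round(1))
E
```

```text
pole end (array([ 375., -118.,   38.]), array([ 381., -120.,   39.]))
[[609.3 251.4  28. ]
 [477.  281.6  28. ]
 [632.9 363.6  28. ]
 [502.7 392.8  28. ]]
mouth [543.17816708 266.50449429  28.        ] back [567.76720274 378.22804326  28.        ] 114.39743034250063 135.68429111659265
nuts [[597.7 -29.5  13. ]
 [530.1 -66.9  13. ]] bearing [[451.8   0.6  14. ]]
```

>>> play_rows --plan '[{"slide": [0.05, 0.05, 0], "angular": [0, 0, 0.15], "claw": -0.75}, {"slide": [0.09, 0.09, 0], "angular": [0, 0, 0.3], "claw": -0.75}, {"slide": [0.13, 0.13, 0], "angular": [0, 0, 0.45], "claw": -0.75}, {"slide": [0.17, 0.17, 0], "angular": [0, 0, 0.6], "claw": -0.75}, {"slide": [0.21, 0.21, 0], "angular": [0, 0, 0.75], "claw": -0.75}, {"slide": [0.25, 0.25, 0], "angular": [0, 0, 0.9], "claw": -0.75}, {"slide": [0.29, 0.29, 0], "angular": [0, 0, 1.05], "claw": -0.75}, {"slide": [0.33, 0.33, 0], "angular": [0, 0, 1.2], "claw": -0.75}, {"slide": [0.37, 0.37, 0], "angular": [0, 0, 1.357], "claw": -0.75}, {"slide": [0.41, 0.41, 0], "angular": [0, 0, 1.357], "claw": -0.75}]'

```text
time: 1.85
ee_pos: [572.1, -115.1, 231.5]
eef_rot: [3.141, 0.001, 1.654]
contact_force: [0.4, 0.1, 0.1]
finger_gap: 10.8
grasp_force: 0.0
```

```bash
cat >> h.py <<'E'
def wback(px,z,s):
    from scipy.spatial.transform import Rotation as Ro
    c=get_calibration("wrist");K=np.array(c["K"],float);D=np.array(c["D"],float);H=np.array(c["hand_eye"])
    R=Ro.from_euler("xyz",s["eef_rot"]).as_matrix()
    p=cv2.undistortPoints(np.array(px,float).reshape(-1,1,2),K,D).reshape(-1,2)
    d=np.c_[p,np.ones(len(p))]@(R@H[:3,:3]).T; o=R@H[:3,3]+np.array(s["ee_pos"])
    return o+d*((z-o[2])/d[:,2])[:,None]
E
python3 - <<'E'
from h import *
s=robot.sense();im=read_camera("wrist");cv2.imwrite("pics/w1.png",im[:,:,::-1])
for n,z in(("nut_0_center",10),("bearing",10)):
    for m in masks_of("wrist",n): print(n,round(m["score"],2),np.round(m["location"]),wback([m["location"]],z,s).round(1))
E
```

```text
nut_0_center 0.74 [357. 129.] [[600.7 -21.7  10. ]]
bearing 0.63 [224.  92.] [[462.3   2.   10. ]]
```

View pics/w1.png

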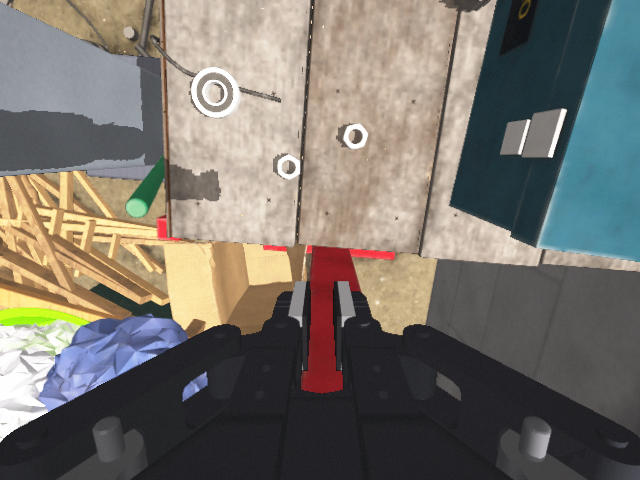

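>>> play_rows --plan '[{"slide": [0.016, 0.02, -0.03], "angular": [0, 0, 0], "claw": -0.75}, {"slide": [0.032, 0.042, -0.06], "angular": [0, 0, 0], "claw": -0.75}, {"slide": [0.032, 0.042, -0.1], "angular": [0, 0, 0], "claw": -0.75}, {"slide": [0.032, 0.042, -0.14], "angular": [0, 0, 0], "claw": -0.75}, {"slide": [0.032, 0.042, -0.17], "angular": [0, 0, 0], "claw": -0.75}, {"slide": [0.032, 0.042, -0.195], "angular": [0, 0, 0], "claw": -0.75}, {"slide": [0.032, 0.042, -0.21], "angular": [0, 0, 0], "claw": -0.75}, {"slide": [0.032, 0.042, -0.22], "angular": [0, 0, 0], "claw": -0.75}, {"slide": [0.032, 0.042, -0.226], "angular": [0, 0, 0], "claw": -0.75}, {"slide": [0.032, 0.042, -0.226], "angular": [0, 0, 0], "claw": -0.75}]'

```text
time: 3.25
ee_pos: [603.0, -74.1, 5.5]
eef_rot: [3.141, 0.0, 1.654]
contact_force: [-0.4, 0.1, 0.4]
finger_gap: 10.9
grasp_force: 0.0
```

>>> play_rows --plan '[{"slide": [0, 0.005, 0], "angular": [0, 0, 0], "claw": -0.75}, {"slide": [-0.001, 0.01, 0], "angular": [0, 0, 0], "claw": -0.75}, {"slide": [-0.001, 0.014, 0], "angular": [0, 0, 0], "claw": -0.75}, {"slide": [-0.0015, 0.018, 0], "angular": [0, 0, 0], "claw": -0.75}, {"slide": [-0.002, 0.022, 0], "angular": [0, 0, 0], "claw": -0.75}, {"slide": [-0.002, 0.026, 0], "angular": [0, 0, 0], "claw": -0.75}, {"slide": [-0.0025, 0.031, 0], "angular": [0, 0, 0], "claw": -0.75}, {"slide": [-0.003, 0.037, 0], "angular": [0, 0, 0], "claw": -0.75}, {"slide": [-0.004, 0.044, 0], "angular": [0, 0, 0], "claw": -0.75}, {"slide": [-0.0045, 0.051, 0], "angular": [0, 0, 0], "claw": -0.75}]'

```text
time: 4.5
ee_pos: [598.2, -22.3, 5.3]
eef_rot: [-3.142, -0.0, 1.654]
contact_force: [0.1, 0.1, -0.2]
finger_gap: 10.6
grasp_force: 0.1
```

```bash
python3 - <<'E'
from h import *
s=robot.sense();im=read_camera("wrist");cv2.imwrite("pics/w2.png",im[:,:,::-1]);print(s["ee_pos"],s["contact_force"])
for m in masks_of("wrist","nut_0_center"): print(round(m["score"],2),np.round(m["location"]),wback([m["location"]],10,s).round(1))
read_camera("top");print(nuts("top"))
E
```

```text
[598.24920807 -22.30032559   5.29643158] [ 0.14453166  0.12655937 -0.21913449]
0.97 [326. 266.] [[598.   -3.9  10. ]]
[(0.52, array([430., 221.]), array([601.,   2.]), 80)]
```

View pics/w2.png

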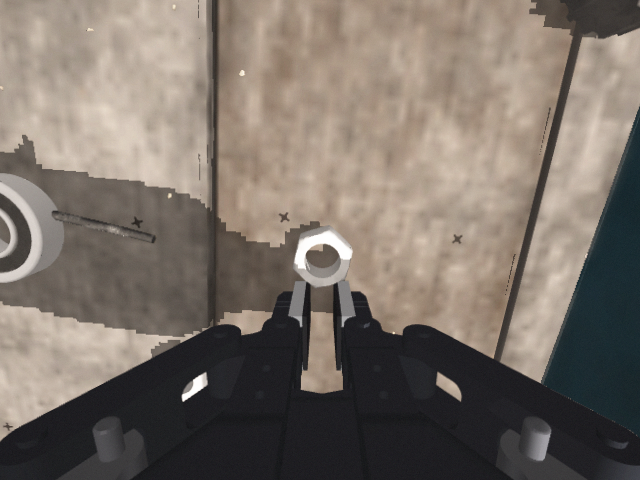

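The nut is centred against both fingertips at (323,258), so I'll keep pushing.

>>> play_rows --plan '[{"slide": [-0.0007, 0.008, 0], "angular": [0, 0, 0], "claw": -0.75}, {"slide": [-0.0014, 0.016, 0], "angular": [0, 0, 0], "claw": -0.75}, {"slide": [-0.0021, 0.024, 0], "angular": [0, 0, 0], "claw": -0.75}, {"slide": [-0.0028, 0.032, 0], "angular": [0, 0, 0], "claw": -0.75}, {"slide": [-0.0035, 0.04, 0], "angular": [0, 0, 0], "claw": -0.75}, {"slide": [-0.0042, 0.048, 0], "angular": [0, 0, 0], "claw": -0.75}, {"slide": [-0.0049, 0.056, 0], "angular": [0, 0, 0], "claw": -0.75}, {"slide": [-0.0056, 0.064, 0], "angular": [0, 0, 0], "claw": -0.75}, {"slide": [-0.0063, 0.072, 0], "angular": [0, 0, 0], "claw": -0.75}, {"slide": [-0.007, 0.08, 0], "angular": [0, 0, 0], "claw": -0.75}]'

```text
time: 5.95
ee_pos: [591.3, 57.5, 5.3]
eef_rot: [3.142, 0.0, 1.654]
contact_force: [-0.5, -0.6, 0.0]
finger_gap: 10.6
grasp_force: 0.1
```

>>> play_rows --plan '[{"slide": [-0.0007, 0.008, 0], "angular": [0, 0, 0], "claw": -0.75}, {"slide": [-0.0014, 0.016, 0], "angular": [0, 0, 0], "claw": -0.75}, {"slide": [-0.0021, 0.024, 0], "angular": [0, 0, 0], "claw": -0.75}, {"slide": [-0.0028, 0.032, 0], "angular": [0, 0, 0], "claw": -0.75}, {"slide": [-0.0035, 0.04, 0], "angular": [0, 0, 0], "claw": -0.75}, {"slide": [-0.0042, 0.048, 0], "angular": [0, 0, 0], "claw": -0.75}, {"slide": [-0.0049, 0.056, 0], "angular": [0, 0, 0], "claw": -0.75}, {"slide": [-0.0056, 0.064, 0], "angular": [0, 0, 0], "claw": -0.75}, {"slide": [-0.0063, 0.072, 0], "angular": [0, 0, 0], "claw": -0.75}, {"slide": [-0.007, 0.08, 0], "angular": [0, 0, 0], "claw": -0.75}]'

```text
time: 7.2
ee_pos: [584.3, 137.6, 5.3]
eef_rot: [-3.142, 0.0, 1.654]
contact_force: [-0.3, -0.6, 0.4]
finger_gap: 11.0
grasp_force: 0.1
```

```bash
python3 - <<'E'
from h import *
s=robot.sense();im=read_camera("wrist");cv2.imwrite("pics/w3.png",im[:,:,::-1]);print(s["ee_pos"],s["contact_force"])
for n in ("nut_0_center","tray"):
  for m in masks_of("wrist",n): print(n,round(m["score"],2),np.round(m["location"]),wback([m["location"]],10,s).round(1))
E
```

```text
[584.31729775 137.58641028   5.29775892] [-0.31079713 -0.59726715  0.44322735]
nut_0_center 0.74 [322. 268.] [[582.6 154.9  10. ]]
tray 0.87 [406.   8.] [[604.6 257.2  10. ]]
tray 0.7 [567. 354.] [[703.1 121.5  10. ]]
```

View pics/w3.png

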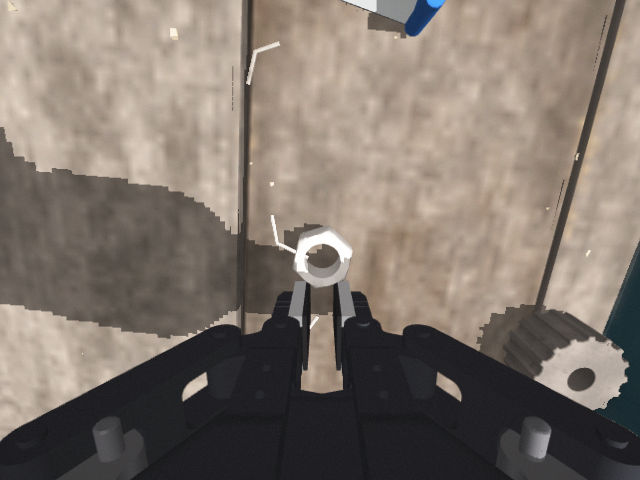

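The nut is still seated at (322,258), and the tray wall end shows ahead and to the right at (418,32). The heading is clear, so I'll continue.

>>> play_rows --plan '[{"slide": [-0.0008, 0.008, 0], "angular": [0, 0, 0], "claw": -0.75}, {"slide": [-0.0016, 0.016, 0], "angular": [0, 0, 0], "claw": -0.75}, {"slide": [-0.0024, 0.024, 0], "angular": [0, 0, 0], "claw": -0.75}, {"slide": [-0.0032, 0.032, 0], "angular": [0, 0, 0], "claw": -0.75}, {"slide": [-0.004, 0.04, 0], "angular": [0, 0, 0], "claw": -0.75}, {"slide": [-0.0048, 0.048, 0], "angular": [0, 0, 0], "claw": -0.75}, {"slide": [-0.0056, 0.056, 0], "angular": [0, 0, 0], "claw": -0.75}, {"slide": [-0.0064, 0.064, 0], "angular": [0, 0, 0], "claw": -0.75}, {"slide": [-0.0072, 0.072, 0], "angular": [0, 0, 0], "claw": -0.75}, {"slide": [-0.008, 0.08, 0], "angular": [0, 0, 0], "claw": -0.75}]'

```text
time: 8.6
ee_pos: [576.4, 217.5, 5.3]
eef_rot: [3.142, 0.0, 1.654]
contact_force: [-0.8, -1.0, -0.1]
finger_gap: 11.1
grasp_force: 0.1
```

>>> play_rows --plan '[{"slide": [-0.0008, 0.008, 0], "angular": [0, 0, 0], "claw": -0.75}, {"slide": [-0.0016, 0.016, 0], "angular": [0, 0, 0], "claw": -0.75}, {"slide": [-0.0024, 0.024, 0], "angular": [0, 0, 0], "claw": -0.75}, {"slide": [-0.0032, 0.032, 0], "angular": [0, 0, 0], "claw": -0.75}, {"slide": [-0.004, 0.04, 0], "angular": [0, 0, 0], "claw": -0.75}, {"slide": [-0.0048, 0.048, 0], "angular": [0, 0, 0], "claw": -0.75}, {"slide": [-0.0056, 0.056, 0], "angular": [0, 0, 0], "claw": -0.75}, {"slide": [-0.0064, 0.064, 0], "angular": [0, 0, 0], "claw": -0.75}, {"slide": [-0.007, 0.069, 0], "angular": [0, 0, 0], "claw": -0.75}, {"slide": [-0.0072, 0.072, 0], "angular": [0, 0, 0], "claw": -0.75}]'

```text
time: 9.85
ee_pos: [569.0, 289.4, 5.3]
eef_rot: [-3.141, 0.0, 1.654]
contact_force: [-0.1, 0.0, 0.9]
finger_gap: 10.8
grasp_force: 0.1
```

```bash
python3 - <<'E'
from h import *
s=robot.sense();im=read_camera("wrist");cv2.imwrite("pics/w4.png",im[:,:,::-1]);print(s["ee_pos"],s["contact_force"])
for m in masks_of("wrist","nut_0_center"): print(round(m["score"],2),np.round(m["location"]),wback([m["location"]],10,s).round(1))
E
```

```text
[569.02556045 289.44687308   5.28114633] [-0.08312966  0.01265933  0.86780928]
0.88 [327. 266.] [[569.3 307.9  10. ]]
```

View pics/w4.png

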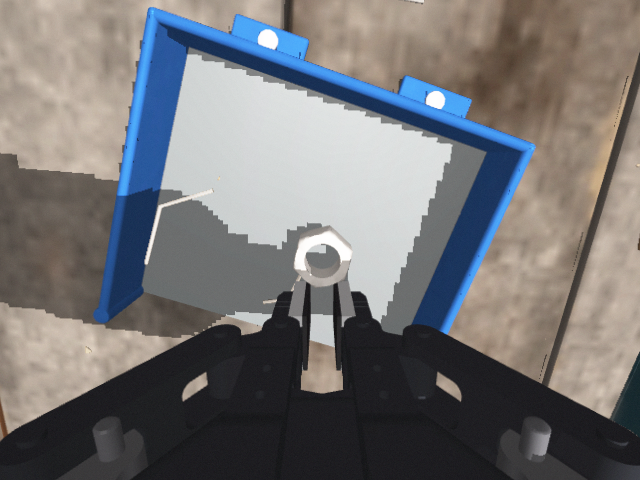

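Nut A is inside the tray at (323,258). I'll nudge it a little deeper, then back off and lift.

>>> play_rows --plan '[{"slide": [-0.0005, 0.006, 0], "angular": [0, 0, 0], "claw": -0.75}, {"slide": [-0.001, 0.012, 0], "angular": [0, 0, 0], "claw": -0.75}, {"slide": [-0.0015, 0.016, 0], "angular": [0, 0, 0], "claw": -0.75}, {"slide": [-0.0015, 0.018, 0], "angular": [0, 0, 0], "claw": -0.75}, {"slide": [-0.001, 0.008, 0], "angular": [0, 0, 0], "claw": -0.75}, {"slide": [0, -0.01, 0.0], "angular": [0, 0, 0], "claw": -0.75}, {"slide": [0, -0.03, 0.01], "angular": [0, 0, 0], "claw": -0.75}, {"slide": [0, -0.05, 0.035], "angular": [0, 0, 0], "claw": -0.75}, {"slide": [-0.005, -0.08, 0.065], "angular": [0, 0, 0], "claw": -0.75}, {"slide": [-0.01, -0.11, 0.095], "angular": [0, 0, 0], "claw": -0.75}]'

```text
time: 11.2
ee_pos: [559.3, 175.9, 101.8]
eef_rot: [3.141, 0.001, 1.652]
contact_force: [1.5, 0.6, 0.8]
finger_gap: 10.5
grasp_force: 0.0
```

>>> play_rows --plan '[{"slide": [-0.004, -0.04, 0.01], "angular": [0, 0, -0.02], "claw": -0.75}, {"slide": [-0.008, -0.085, 0.015], "angular": [0, 0, -0.057], "claw": -0.75}, {"slide": [-0.012, -0.13, 0.015], "angular": [0, 0, -0.057], "claw": -0.75}, {"slide": [-0.016, -0.175, 0.015], "angular": [0, 0, -0.057], "claw": -0.75}, {"slide": [-0.02, -0.22, 0.015], "angular": [0, 0, -0.057], "claw": -0.75}, {"slide": [-0.024, -0.255, 0.01], "angular": [0, 0, -0.057], "claw": -0.75}, {"slide": [-0.027, -0.28, 0.0], "angular": [0, 0, -0.057], "claw": -0.75}, {"slide": [-0.027, -0.291, 0.0], "angular": [0, 0, -0.057], "claw": -0.75}, {"slide": [-0.027, -0.291, 0.0], "angular": [0, 0, -0.057], "claw": -0.75}]'

```text
time: 12.32
ee_pos: [532.2, -113.1, 101.0]
eef_rot: [3.141, 0.0, 1.594]
contact_force: [0.1, 0.4, -0.1]
finger_gap: 10.3
grasp_force: 0.0
```

```bash
python3 - <<'E'
from h import *
s=robot.sense();im=read_camera("wrist");cv2.imwrite("pics/w5.png",im[:,:,::-1]);print(s["ee_pos"],s["eef_rot"])
for m in masks_of("wrist","nut_0_center"): print(round(m["score"],2),np.round(m["location"]),wback([m["location"]],10,s).round(1))
E
```

```text
[ 532.1896138  -113.12853618  100.97470133] [3.14063051e+00 3.36552935e-04 1.59440802e+00]
0.37 [317. 189.] [[527.8 -71.5  10. ]]
```

View pics/w5.png

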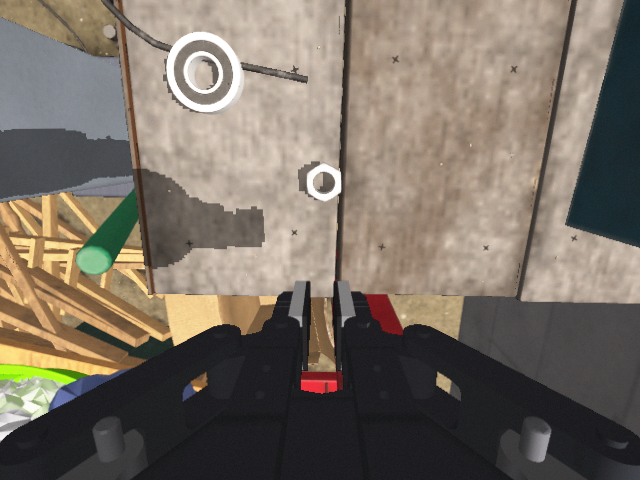

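Nut B is dead ahead at (323,182), on the finger centre line. I'll descend and push.

>>> play_rows --plan '[{"slide": [0, 0, -0.03], "angular": [0, 0, 0], "claw": -0.75}, {"slide": [0, 0, -0.06], "angular": [0, 0, 0], "claw": -0.75}, {"slide": [0, 0, -0.08], "angular": [0, 0, 0], "claw": -0.75}, {"slide": [0, 0, -0.09], "angular": [0, 0, 0], "claw": -0.75}, {"slide": [0, 0, -0.095], "angular": [0, 0, 0], "claw": -0.75}, {"slide": [0, 0.004, -0.095], "angular": [0, 0, 0], "claw": -0.75}, {"slide": [0, 0.009, -0.095], "angular": [0, 0, 0], "claw": -0.75}, {"slide": [-0.0005, 0.014, -0.095], "angular": [0, 0, 0], "claw": -0.75}, {"slide": [-0.0005, 0.018, -0.095], "angular": [0, 0, 0], "claw": -0.75}, {"slide": [-0.0005, 0.022, -0.095], "angular": [0, 0, 0], "claw": -0.75}]'

```text
time: 13.68
ee_pos: [531.8, -89.7, 5.5]
eef_rot: [3.141, 0.0, 1.597]
contact_force: [-0.9, 0.1, -0.0]
finger_gap: 10.5
grasp_force: 0.0
```

>>> play_rows --plan '[{"slide": [0, 0.004, 0], "angular": [0, 0, 0], "claw": -0.75}, {"slide": [0, 0.008, 0], "angular": [0, 0, 0], "claw": -0.75}, {"slide": [-0.0005, 0.013, 0], "angular": [0, 0, 0], "claw": -0.75}, {"slide": [-0.0005, 0.019, 0], "angular": [0, 0, 0], "claw": -0.75}, {"slide": [-0.0005, 0.026, 0], "angular": [0, 0, 0], "claw": -0.75}, {"slide": [-0.001, 0.034, 0], "angular": [0, 0, 0], "claw": -0.75}, {"slide": [-0.001, 0.042, 0], "angular": [0, 0, 0], "claw": -0.75}, {"slide": [-0.001, 0.05, 0], "angular": [0, 0, 0], "claw": -0.75}, {"slide": [-0.0015, 0.058, 0], "angular": [0, 0, 0], "claw": -0.75}, {"slide": [-0.0015, 0.066, 0], "angular": [0, 0, 0], "claw": -0.75}]'

```text
time: 14.92
ee_pos: [530.1, -23.4, 5.3]
eef_rot: [-3.142, 0.0, 1.597]
contact_force: [-0.3, 0.4, 0.8]
finger_gap: 10.5
grasp_force: 0.1
```

```bash
python3 - <<'E'
from h import *
s=robot.sense();im=read_camera("wrist");print(s["ee_pos"],s["contact_force"])
for n in ("nut_0_center","bearing"):
  for m in masks_of("wrist",n): print(n,round(m["score"],2),np.round(m["location"]),wback([m["location"]],10,s).round(1))
E
```

```text
[530.10659065 -23.41316981   5.27976929] [-0.27343889  0.37422923  0.80311528]
bearing 0.59 [138. 251.] [[449.2  -0.5  10. ]]
```

```bash
cat >> h.py <<'E'
def seat():
    t=cv2.imread("pics/w2.png",0)[225:290,290:356]; im=cv2.cvtColor(read_camera("wrist"),cv2.COLOR_RGB2GRAY)
    r=cv2.matchTemplate(im,t,cv2.TM_CCOEFF_NORMED); print(cv2.minMaxLoc(r)[1::2],"expect (290,225)")
    for m in masks_of("wrist","nut_0_center"): print(round(m["score"],2),np.round(m["location"]))
E
python3 -c "
from h import *
seat()"
```

```text
(0.7766375541687012, (288, 222)) expect (290,225)
0.35 [142. 255.]
```

Nut B is seated against the tips by template match. I'll continue the push.

>>> play_rows --plan '[{"slide": [-0.0002, 0.008, 0], "angular": [0, 0, 0], "claw": -0.75}, {"slide": [-0.0004, 0.016, 0], "angular": [0, 0, 0], "claw": -0.75}, {"slide": [-0.0006, 0.024, 0], "angular": [0, 0, 0], "claw": -0.75}, {"slide": [-0.0008, 0.032, 0], "angular": [0, 0, 0], "claw": -0.75}, {"slide": [-0.001, 0.04, 0], "angular": [0, 0, 0], "claw": -0.75}, {"slide": [-0.0012, 0.048, 0], "angular": [0, 0, 0], "claw": -0.75}, {"slide": [-0.0014, 0.056, 0], "angular": [0, 0, 0], "claw": -0.75}, {"slide": [-0.0016, 0.064, 0], "angular": [0, 0, 0], "claw": -0.75}, {"slide": [-0.0018, 0.072, 0], "angular": [0, 0, 0], "claw": -0.75}, {"slide": [-0.002, 0.08, 0], "angular": [0, 0, 0], "claw": -0.75}]'

```text
time: 16.42
ee_pos: [528.2, 56.5, 5.3]
eef_rot: [3.142, 0.0, 1.597]
contact_force: [-0.6, -0.7, -0.2]
finger_gap: 10.5
grasp_force: 0.1
```

>>> play_rows --plan '[{"slide": [-0.0002, 0.008, 0], "angular": [0, 0, 0], "claw": -0.75}, {"slide": [-0.0004, 0.016, 0], "angular": [0, 0, 0], "claw": -0.75}, {"slide": [-0.0006, 0.024, 0], "angular": [0, 0, 0], "claw": -0.75}, {"slide": [-0.0008, 0.032, 0], "angular": [0, 0, 0], "claw": -0.75}, {"slide": [-0.001, 0.04, 0], "angular": [0, 0, 0], "claw": -0.75}, {"slide": [-0.0012, 0.048, 0], "angular": [0, 0, 0], "claw": -0.75}, {"slide": [-0.0014, 0.056, 0], "angular": [0, 0, 0], "claw": -0.75}, {"slide": [-0.0016, 0.064, 0], "angular": [0, 0, 0], "claw": -0.75}, {"slide": [-0.0018, 0.072, 0], "angular": [0, 0, 0], "claw": -0.75}, {"slide": [-0.002, 0.08, 0], "angular": [0, 0, 0], "claw": -0.75}]'

```text
time: 17.68
ee_pos: [526.2, 136.6, 5.3]
eef_rot: [3.142, 0.0, 1.597]
contact_force: [0.4, -0.5, 0.1]
finger_gap: 10.7
grasp_force: 0.1
```

```bash
python3 -c "
from h import *
seat()"
```

```text
(0.8437097072601318, (289, 226)) expect (290,225)
0.69 [632. 343.]
```

>>> play_rows --plan '[{"slide": [-0.0002, 0.008, 0], "angular": [0, 0, 0], "claw": -0.75}, {"slide": [-0.0004, 0.016, 0], "angular": [0, 0, 0], "claw": -0.75}, {"slide": [-0.0006, 0.024, 0], "angular": [0, 0, 0], "claw": -0.75}, {"slide": [-0.0008, 0.032, 0], "angular": [0, 0, 0], "claw": -0.75}, {"slide": [-0.001, 0.04, 0], "angular": [0, 0, 0], "claw": -0.75}, {"slide": [-0.0012, 0.048, 0], "angular": [0, 0, 0], "claw": -0.75}, {"slide": [-0.0014, 0.056, 0], "angular": [0, 0, 0], "claw": -0.75}, {"slide": [-0.0016, 0.064, 0], "angular": [0, 0, 0], "claw": -0.75}, {"slide": [-0.0018, 0.072, 0], "angular": [0, 0, 0], "claw": -0.75}, {"slide": [-0.002, 0.08, 0], "angular": [0, 0, 0], "claw": -0.75}]'

```text
time: 19.02
ee_pos: [524.2, 216.6, 5.3]
eef_rot: [3.142, 0.0, 1.597]
contact_force: [0.6, 0.0, -0.8]
finger_gap: 10.3
grasp_force: 0.1
```

>>> play_rows --plan '[{"slide": [-0.0002, 0.008, 0], "angular": [0, 0, 0], "claw": -0.75}, {"slide": [-0.0004, 0.016, 0], "angular": [0, 0, 0], "claw": -0.75}, {"slide": [-0.0006, 0.024, 0], "angular": [0, 0, 0], "claw": -0.75}, {"slide": [-0.0008, 0.032, 0], "angular": [0, 0, 0], "claw": -0.75}, {"slide": [-0.001, 0.04, 0], "angular": [0, 0, 0], "claw": -0.75}, {"slide": [-0.0012, 0.048, 0], "angular": [0, 0, 0], "claw": -0.75}, {"slide": [-0.0014, 0.056, 0], "angular": [0, 0, 0], "claw": -0.75}, {"slide": [-0.0016, 0.064, 0], "angular": [0, 0, 0], "claw": -0.75}, {"slide": [-0.0018, 0.07, 0], "angular": [0, 0, 0], "claw": -0.75}, {"slide": [-0.002, 0.074, 0], "angular": [0, 0, 0], "claw": -0.75}]'

```text
time: 20.27
ee_pos: [522.1, 290.5, 5.3]
eef_rot: [-3.142, -0.0, 1.597]
contact_force: [-0.1, -0.2, -0.3]
finger_gap: 10.8
grasp_force: 0.1
```

```bash
python3 -c "
from h import *
seat();cv2.imwrite('pics/w6.png',read_camera('wrist')[:,:,::-1])"
```

```text
(0.8191072344779968, (289, 226)) expect (290,225)
0.6 [438. 223.]
```

View pics/w6.png

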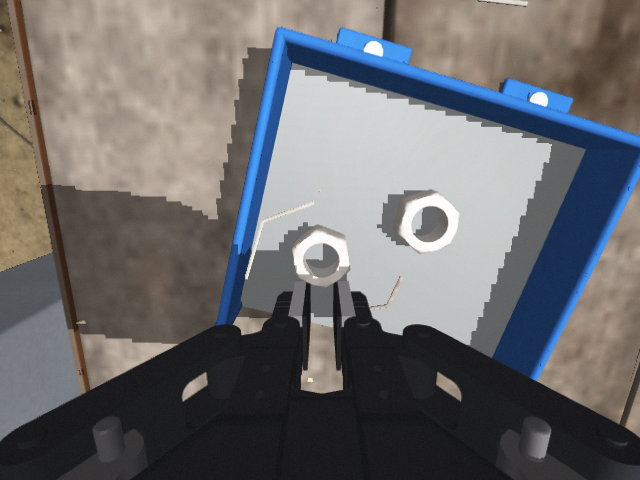

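Both nuts are in the tray, at (322,257) and (428,222). I'll push B a bit deeper, then back away and lift.

>>> play_rows --plan '[{"slide": [0, 0.006, 0], "angular": [0, 0, 0], "claw": -0.75}, {"slide": [0, 0.011, 0], "angular": [0, 0, 0], "claw": -0.75}, {"slide": [0, 0.014, 0], "angular": [0, 0, 0], "claw": -0.75}, {"slide": [0, 0.015, 0], "angular": [0, 0, 0], "claw": -0.75}, {"slide": [0, 0.005, 0], "angular": [0, 0, 0], "claw": -0.75}, {"slide": [0, -0.012, 0], "angular": [0, 0, 0], "claw": -0.75}, {"slide": [0, -0.035, 0.01], "angular": [0, 0, 0], "claw": -0.75}, {"slide": [0, -0.06, 0.04], "angular": [0, 0, 0], "claw": -0.75}, {"slide": [0, -0.09, 0.08], "angular": [0, 0, 0], "claw": -0.75}, {"slide": [0, -0.12, 0.12], "angular": [0, 0, 0], "claw": -0.75}]'

```text
time: 21.68
ee_pos: [521.9, 166.9, 126.2]
eef_rot: [-3.141, 0.001, 1.595]
contact_force: [0.9, -1.6, 0.5]
finger_gap: 10.7
grasp_force: 0.0
```

>>> play_rows --plan '[{"slide": [0, -0.03, 0.04], "angular": [0, 0, 0], "claw": -0.75}, {"slide": [0, -0.06, 0.07], "angular": [0, 0, 0], "claw": -0.75}, {"slide": [0, -0.07, 0.08], "angular": [0, 0, 0], "claw": -0.75}, {"slide": [0, -0.07, 0.08], "angular": [0, 0, 0], "claw": -0.75}]'

```text
time: 22.18
ee_pos: [522.1, 99.0, 205.2]
eef_rot: [3.141, 0.0, 1.594]
contact_force: [0.3, 1.1, -0.3]
finger_gap: 10.4
grasp_force: 0.0
```

```bash
python3 - <<'E'
from h import *
print(robot.sense()["time"])
a=cv2.resize(read_camera("scene")[170:420,200:450,::-1],None,fx=1.6,fy=1.6)
w=cv2.resize(read_camera("wrist")[:,:,::-1],(533,400))[:, 60:460]
cv2.imwrite("pics/end.png",np.hstack([a,w]))
E
```

```text
22.175
```

View pics/end.png

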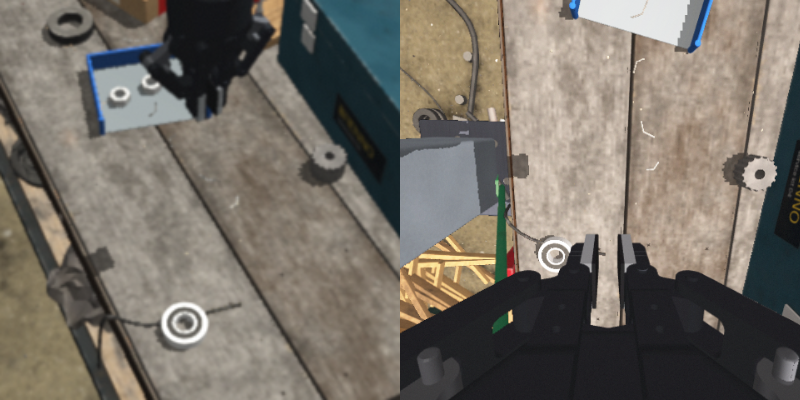

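The composite's left half shows both nuts well inside the tray, at (120,94) and (150,82). The bearing (185,323), gear (330,160) and tape (70,25) have not moved, and the arm is clear, so I'll hand in.

```bash
python3 -c "
from rig import robot
print(robot.close_job())"
```

```text
the job is handed in; nothing more can be done
None
```

I swept both nuts fully inside the blue tray, left the bearing, gear and tape where they were, and handed the job in at about 22 s with the arm clear; no verdict came back.

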